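Tighten the loose wing nut on the steriliser lid

TASK

One of the three black wing nuts on the steriliser's lid, the one between the pressure gauge and the red-capped valve, is still loose. Turn it clockwise, seen from above, until it is tight and its wings lie along the rim of the lid like those of the other two, then let go. Do not bump the gauge or the valve on either side of it.

Things in the scene. Friction and masses are not known exactly. Their poses are not given: they have to be found in the camera images.
- nut (a joint): Turn of the loose wing nut about its upright stud, rad, growing clockwise seen from above. 0: fully slack; 1.40: wings along the rim of the round lid (tight); firm stop at 1.50. It turns against an even friction of 0.12 N m and stays where it is left. Two like nuts, tight and immovable, stand 204 mm away on the same rim.
- nut_grip (a point): Grip point of the loose black wing nut: on its axis, 37 mm above the lid, turning with it; x along the wings, z up. The nut is an upright plate with flat faces, 12 mm thick (y), 68 mm over the wing tips (x), from 24 mm below to 16 mm above this point; its stud's tip is 22 mm above it. Below the plate is a foot 32 mm across. The nut is 118 mm from the centre of the steel lid, 280 mm across.
- gauge: Pressure gauge fixed to the lid: dark round case 40 mm across, white dial facing up, top 41 mm above the lid. Origin on its upright axis at the lid's surface (165 mm above the bench), 85 mm from the loose nut's axis; the valve is on the nut's other side, and which is on which side varies.
- valve: Safety valve fixed to the lid: brass stem, round red cap 30 mm across, top 42 mm above the lid. Origin on its upright axis at the lid's surface, 85 mm from the loose nut's axis. In the middle of the lid stands a black bar handle 100 mm long, also 42 mm high.

How it is judged:
At the end, for the whole second after the job is handed in: The loose wing nut has been turned clockwise to at least 1.20 rad, so that its wings lie along the rim within about 11 degrees (the stop at 1.50 bounds the other side), and it is at rest (value of joint nut above 1.2 rad and velocity of joint nut between -0.1 and 0.1 rad/s); the robot touches nothing.
It fails at once if the gauge or the valve is bumped (more than 5 N from the robot) (contact force between any of the fingers, the arm and gauge above 5 N or contact force between any of the fingers, the arm and valve above 5 N).
It also fails if it takes over 32 s, if anything falls off the work surface, if the arm or the gripper's body presses on something with over 40 N, if the wrist force passes 120 N, or if a joint passes its speed limit or range.

ROBOT

A 7-joint arm with a two-finger parallel gripper is mounted at the origin on the work surface. World frame = base frame: x ahead of the robot, y to its left, z up, the work surface at z = 0. Lengths are in m, angles in rad, forces in N, time in s.
With the tool pointing down it reaches from about 0.35 to 0.9 m from the base axis. Payload 7.2 kg.
Tool frame: the origin (TCP) lies at the very end of the fingers, on their centre line; the grasp point (between the pads) lies 19 mm behind it; z points along the fingers, y is the line along which they close (so a half turn about z gives the same grasp; the last joint's range is limited). The gripper opens to 88 mm and grips with 3 to 60 N. Pads are 20 mm wide; open, the fingers measure 115 mm over their backs; the gripper's body (75 mm by 178 mm) begins 61 mm behind the grasp point.
Start: joints at [1.121, 0.411, -0.013, 1.596, 0.006, 1.134, -0.082], TCP at [0.233, -0.58, 0.223] pointing down, gripper open.
Joint ranges: [-2.95, 2.95], [-0.29, 1.99], [-1.47, 1.44], [0.14, 2.54], [-1.03, 4.17], [0.13, 1.85], [-2.86, 2.86]. Speed limits (rad/s): [2.39, 2.39, 3.01, 3.01, 3.14, 3.14, 3.14].

INTERFACE

Orientations are given as a 3x3 rotation matrix whose columns are the frame's x, y, z axes.
In Python, from workcell import observe, read_camera, camera_info, hand_in, regions_of, landmark_of gives the robot as it stands.
- The arm moves only by the tool carry_out, never from a script. Its arguments are lists of equal length, an entry for each row: "delta_pos": the shift along the tool's x, y, z in m, a list of three; "twist": the turn about the tool's z in rad. In form: {"delta_pos": [[dx, dy, dz], ...], "twist": [twist, ...]}. A call has 1 to 10 rows; each row is the pose to reach, as a shift and turn from the pose commanded when the call began, along the tool's axes at that moment; what a row does not reach only later rows make up. A row lasts 1/10 s, in which the tool goes at most 50 mm and 8.59 degrees, less where a joint would pass 70% of its speed; a pose out of reach is approached as far as the arm can. A call with a gripper value outside its range is refused whole. "gripper" is the gripper command: -1 is shut, 1 is fully open, values between are in proportion, set as the call begins (left out, the last holds). The fingers move at their own pace and stop on an object; "grip_force" is the grip in N (left out, the last holds). Time passes only in rows, so rows that repeat a pose let the fingers close. It gives the time, the measured TCP pose, the force, the opening and the grip force at its end, in the units of the state.
- observe(): the state, without advancing time (a new reading comes with each control period).
- read_camera(name): name is "scene" or "top" or "wrist"; returns the picture (384x512x3 uint8, red, green, blue); there is no depth.
- camera_info(name): a dict with "fovy" (degrees; the focal length in pixels is half the picture's height over the tangent of half this angle, whatever the lens; pixels are square), "cx", "cy" (the principal point, pixels), "position" and "rotation" of the camera in the world; the wrist camera has in their place "hand_eye" (4x4, takes a point from camera to tool coordinates, whose origin is the TCP and whose axes are the flange's). Camera axes: x right, y down, z forward; pixel columns grow to the right and rows downward; lengths in m; the calibration is good to about 2 mm. A picture is of the moment at which its call begins: read the wrist's pose just before it. camera_info takes no time and is no camera call.
- hand_in(): hands the job in; it is judged then, once.
Trained networks look in the newest picture that a camera, given by its name, has taken for a name from the list of things; names that differ only in an ending like _2 or _b are one class to them, and where a whole thing is asked for, a point or a joint stands for the part that bears it (a point fixed in the world has none). Each returns a list of dicts, best first, with "score" (0 to 1); they miss things now and then, are a little off and sometimes report something else, mostly with a low value. They report only what shows in the picture. A call takes as long as a camera call.
- regions_of(camera, thing): "mask" (384x512 bool, what is visible of it) and "bbox" ([left, top, right, bottom] as shares, 0 to 1, of the picture: columns of its width, rows of its height, round what is visible of it).
- landmark_of(camera, thing): "xy" ([column, row] as shares, 0 to 1, of the picture: columns of its width, rows of its height: a listed point, or the origin of a listed thing).
The state is a dict: "time_s": time; "q": joint angles; "joint_vel": joint speeds; "joint_torque": joint torques, N m; "ee_pos": TCP position; "eef_rot": TCP orientation; "contact_force": force on the tool from outside, world axes, zero at the start; "moment": the same for the moment, N m; "grip_width": finger opening in m; "gripper_force": force on a finger pad.
Only numpy, scipy, OpenCV 4.12 (cv2) and the standard library are available. Lean on these libraries where they do the work, as an engineer would, in place of code of your own. Each camera call takes 0.05 s, during which the arm holds its last target. There are 200 camera calls.

## Working session

There is one attempt and no reset: what is moved stays moved. The work goes in short steps, Python scripts to look and compute and a tool call to move; the robot and the scene stay as the last step left them, time stands still between calls to the robot, and variables do not carry over. Pictures are saved under pics/ and viewed, at most 10 in all, crops included, and the job is handed in when it is done.

Besides the shell and the picture viewer there is one more tool, called in YAML: its name, and indented under it one key for each argument. carry_out: Moves the arm, as the interface text tells. Its arguments: {"type":"object","properties":{"delta_pos":{"type":"array","items":{"type":"array","items":{"type":"number"}}},"twist":{"type":"array","items":{"type":"number"}},"gripper":{"type":"number"},"grip_force":{"type":"number"}},"required":["delta_pos","twist"]}

```bash
mkdir -p pics
cat > h.py <<'E'
import numpy as np, cv2
from workcell import *
def cam(n):
    c=camera_info(n); f=192/np.tan(np.radians(c['fovy'])/2)
    if 'position' in c: R=np.array(c['rotation']);p=np.array(c['position'])
    else:
        s=observe(); H=np.array(c['hand_eye']); Rt=np.array(s['eef_rot'])
        R=Rt@H[:3,:3]; p=Rt@H[:3,3]+np.array(s['ee_pos'])
    return c,f,R,p
def ray(n,uv):
    c,f,R,p=cam(n); d=R@np.array([(uv[0]-c['cx'])/f,(uv[1]-c['cy'])/f,1]); return p,d/np.linalg.norm(d)
def at_z(n,uv,z):
    p,d=ray(n,uv); return p+d*(z-p[2])/d[2]
def tri(rs):
    A=0;b=0
    for p,d in rs:
        M=np.eye(3)-np.outer(d,d);A=A+M;b=b+M@p
    return np.linalg.solve(A,b)
E
python3 - <<'E'
from h import *
np.set_printoptions(precision=4,suppress=True)
s=observe();print({k:np.round(v,3).tolist() for k,v in s.items()})
ims=[]
rs={}
for n in('scene','top','wrist'):
    c,f,R,p=cam(n);print(n,f,p,R[:,2])
    im=read_camera(n);ims.append(im)
    for t in('nut_grip','gauge','valve'):
        L=landmark_of(n,t)
        for l in L[:3]:
            uv=np.array(l['xy'])*[512,384];print(n,t,round(l['score'],2),uv,at_z(n,uv,.202 if t=='nut_grip' else .165))
        if L: rs.setdefault(t,[]).append(ray(n,np.array(L[0]['xy'])*[512,384]))
for t in rs: 
    if len(rs[t])>1: print(t,tri(rs[t][:2]))
for n,im in zip(('scene','top'),ims): cv2.imwrite(f'pics/{n}0.png',cv2.resize(im[...,::-1],(800,600)))
E
```

```text
{'time_s': 0.0, 'q': [1.121, 0.412, -0.013, 1.597, 0.006, 1.134, -0.082], 'joint_vel': [-0.001, 0.001, -0.0, 0.0, -0.001, -0.0, -0.0], 'joint_torque': [-0.0, -58.796, 0.642, -29.107, -0.054, 0.018, 0.0], 'ee_pos': [0.233, -0.58, 0.222], 'eef_rot': [[0.928, 0.373, -0.001], [0.373, -0.928, 0.001], [-0.0, -0.002, -1.0]], 'contact_force': [-0.787, 0.133, 0.555], 'moment': [0.004, -0.013, -0.013], 'gripper_force': 0.0, 'grip_width': 0.088}
scene 377.96823608407175 [0.8841 0.2841 0.7729] [-0.3979 -0.3846 -0.8329]
scene nut_grip 0.81 [271.616  178.7136] [0.5644 0.0167 0.202 ]
scene gauge 0.61 [228.096  190.5024] [ 0.6243 -0.0408  0.165 ]
scene valve 0.61 [288.3072 230.016 ] [0.6059 0.1002 0.165 ]
top 398.2979942139208 [0.4761 0.0359 0.9163] [ 0.1871  0.0137 -0.9823]
top nut_grip 0.69 [280.576  222.1056] [0.5614 0.0123 0.202 ]
top gauge 0.66 [308.48   187.8912] [ 0.6306 -0.0445  0.165 ]
top valve 0.76 [234.5984 210.5856] [0.5899 0.0981 0.165 ]
wrist 305.1372044296129 [ 0.3081 -0.5506  0.3844] [-0.2744 -0.1108 -0.9552]
nut_grip [0.5615 0.013  0.196 ]
gauge [ 0.6278 -0.0413  0.1696]
valve [0.5948 0.0969 0.1447]
```

View pics/scene0.png

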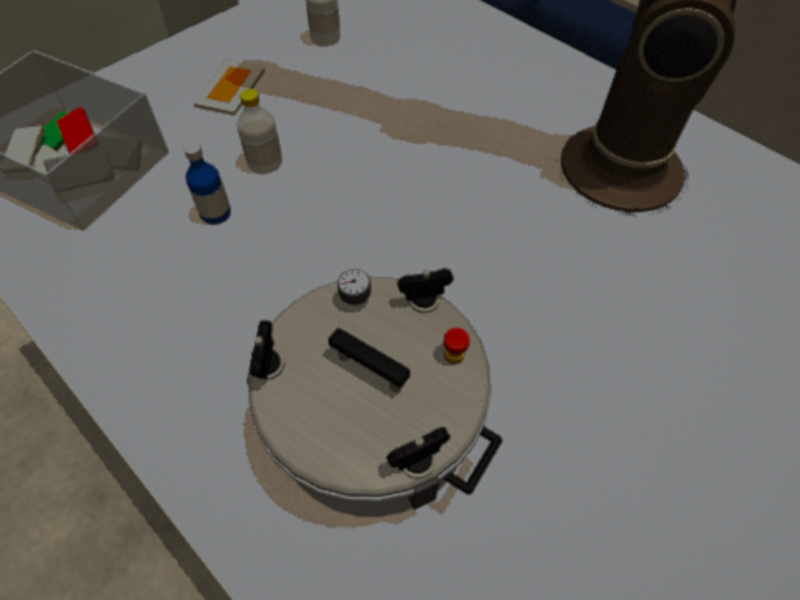

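View pics/top0.png

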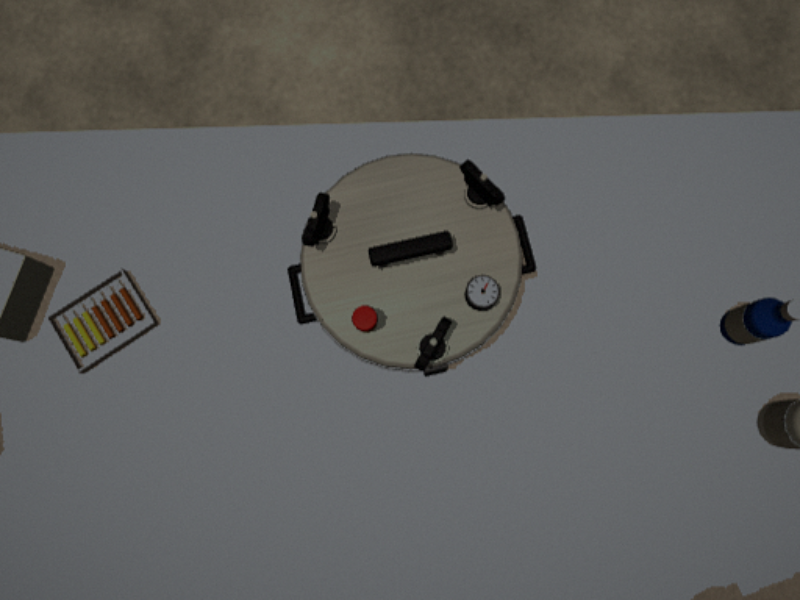

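The pictures show the loose nut at top (433,345)/800, with the gauge at (483,292) and the valve at (365,318). The nut's wings run at about -33°. I'll move above it with the tool turned by the half-turn alternative, which keeps joint 7 in range.

carry_out:
  delta_pos:
    - [0,0,-0.05]
    - [0,0,-0.1]
    - [0.527,-0.427,-0.1]
    - [0.527,-0.427,-0.1]
    - [0.527,-0.427,-0.1]
    - [0.527,-0.427,-0.1]
    - [0.527,-0.427,-0.1]
    - [0.527,-0.427,-0.1]
    - [0.527,-0.427,-0.1]
    - [0.527,-0.427,-0.1]
  twist: [0,0,-2.19,-2.19,-2.19,-2.19,-2.19,-2.19,-2.19,-2.19]
  gripper: 0.0

```text
time_s: 1.6
ee_pos: [0.428, -0.2287, 0.3231]
eef_rot: [[-0.017, 1.0, 0.001], [1.0, 0.017, -0.001], [-0.001, 0.001, -1.0]]
contact_force: [1.0, 0.2, -0.0]
grip_width: 0.0437
gripper_force: 0.0
```

```bash
python3 -c "
from h import *
s=observe();R=np.array(s['eef_rot']);p=np.array(s['ee_pos']);print(s['time_s'],p,np.degrees(np.arctan2(R[1,0],R[0,0])),np.round(s['q'],2),s['grip_width'],R.T@(np.array([.562,.013,.32])-p))"
```

```text
1.6 [ 0.42801719 -0.22870369  0.32308714] 90.96402152519948 [ 0.76  0.12 -0.41  1.75  0.05  1.28  0.36] 0.043682983878400576 [0.23941784 0.13802816 0.00298685]
```

carry_out:
  delta_pos:
    - [0.24,0.138,0.0]
    - [0.24,0.138,0.0]
    - [0.24,0.138,0.0]
    - [0.24,0.138,0.0]
    - [0.24,0.138,0.0]
    - [0.24,0.138,0.0]
    - [0.24,0.138,0.0]
    - [0.24,0.138,0.0]
    - [0.24,0.138,0.0]
    - [0.24,0.138,0.0]
  twist: [-0.98,-0.98,-0.98,-0.98,-0.98,-0.98,-0.98,-0.98,-0.98,-0.98]

```text
time_s: 2.6
ee_pos: [0.5626, 0.01, 0.3227]
eef_rot: [[-0.835, 0.551, 0.0], [0.551, 0.835, -0.001], [-0.0, -0.0, -1.0]]
contact_force: [-0.0, 0.3, 0.6]
grip_width: 0.0437
gripper_force: 0.0
```

```bash
cat > look.py <<'E'
from h import *
import sys
np.set_printoptions(precision=4,suppress=True)
s=observe();R=np.array(s['eef_rot']);p=np.array(s['ee_pos']);print(s['time_s'],p,'yaw',np.degrees(np.arctan2(R[1,0],R[0,0])),np.round(s['q'],2),s['grip_width'])
im=read_camera('wrist')
P={}
for t in('nut_grip','gauge','valve'):
    for l in landmark_of('wrist',t)[:3]:
        uv=np.array(l['xy'])*[512,384];w=at_z('wrist',uv,.202 if t=='nut_grip' else .165);P.setdefault(t,w)
        print(t,round(l['score'],2),uv,w,'tool',R.T@(w-p))
for r in regions_of('wrist','nut')[:2]:
    m=r['mask'];vu=np.argwhere(m)[:,::-1]
    if len(vu)<50: continue
    w=np.array([at_z('wrist',x,.21)[:2] for x in vu[::3]]);cc=w.mean(0);e,V=np.linalg.eigh(np.cov(w.T));v=V[:,1]
    print('mask',round(r['score'],2),len(vu),vu.mean(0),'centre',cc,'wing ang',np.degrees(np.arctan2(v[1],v[0])),np.sqrt(e))
cv2.imwrite(f'pics/{sys.argv[1]}.png',cv2.resize(im[...,::-1],(800,600)))
E
python3 look.py w1
```

```text
2.6 [0.5626 0.01   0.3227] yaw 146.57650121430473 [ 0.43  0.31 -0.7   1.57  0.2   1.33  0.7 ] 0.043702871743879504
nut_grip 0.65 [268.1856 184.8192] [0.5664 0.0143 0.202 ] tool [-0.0007  0.0057  0.1207]
gauge 0.62 [255.8976 248.4096] [ 0.6327 -0.0446  0.165 ] tool [-0.0884 -0.0069  0.1578]
valve 0.63 [346.88   159.0144] [0.5976 0.0949 0.165 ] tool [0.0177 0.0902 0.1577]
mask 0.65 1225 [270.5633 180.169 ] centre [0.562  0.0199] wing ang 148.47584131800903 [0.0058 0.0173]
```

View pics/w1.png

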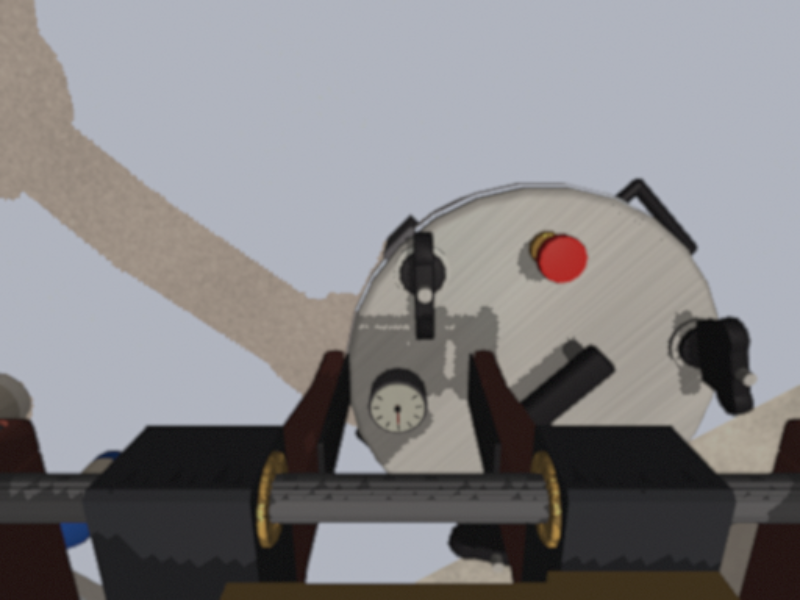

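The wings stand vertical in the wrist picture, at (424, 232–338) of 800x600, so they already line up with tool x. The gauge is at (398,405) and the valve at (562,258). The rim tangent, taken from the gauge–valve chord and the other two nuts, is about 103°, which leaves roughly 44° to turn. I'll correct the offset, lower partway and look again.

carry_out:
  delta_pos:
    - [0.0,0.004,0.03]
    - [0.0,0.004,0.06]
    - [0.0,0.004,0.06]
  twist: [-0.02,-0.02,-0.02]

```text
time_s: 3.15
ee_pos: [0.5629, 0.0136, 0.2593]
eef_rot: [[-0.847, 0.531, -0.006], [0.531, 0.847, -0.0], [0.005, -0.003, -1.0]]
contact_force: [0.5, -0.5, 0.2]
grip_width: 0.0439
gripper_force: 0.0
```

```bash
python3 look.py w2
```

```text
3.15 [0.5629 0.0136 0.2593] yaw 147.89683957217994 [ 0.42  0.36 -0.69  1.66  0.24  1.21  0.69] 0.04392874625536263
nut_grip 0.83 [268.3904 208.512 ] [0.5696 0.0166 0.202 ] tool [-0.0043  0.0063  0.0572]
gauge 0.68 [246.5792 273.7152] [ 0.6294 -0.0436  0.165 ] tool [-0.0872 -0.0128  0.0939]
valve 0.81 [362.2912 178.7136] [0.6034 0.0953 0.165 ] tool [0.0087 0.0911 0.094 ]
mask 0.77 1895 [269.0686 204.5451] centre [0.5663 0.02  ] wing ang 148.82025165889928 [0.0057 0.0181]
```

View pics/w2.png

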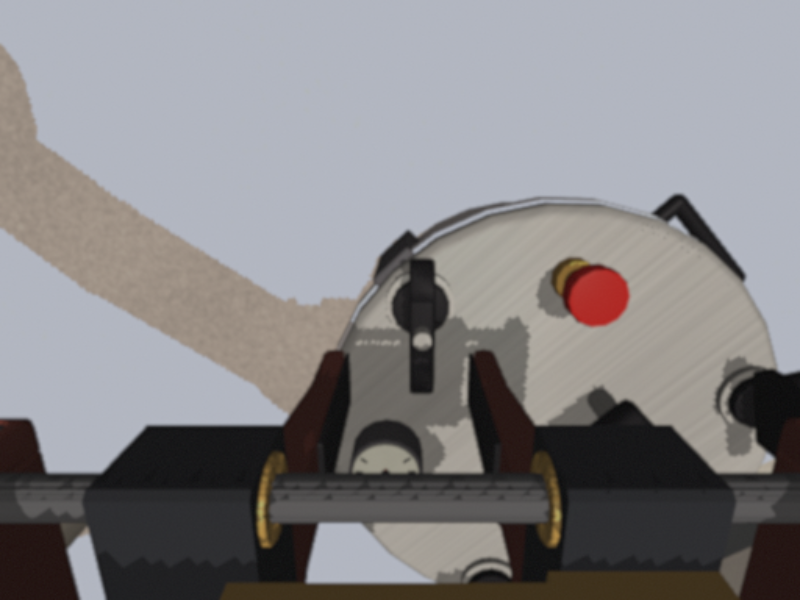

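The wing stands at column 421 and the fingertip midpoint at about 409, so I need about +5 mm in tool y. The gap is clear on both sides. I'll lower onto it, then close gently.

carry_out:
  delta_pos:
    - [-0.0015,0.005,0.02]
    - [-0.0015,0.005,0.045]
    - [-0.0015,0.005,0.065]
    - [-0.0015,0.005,0.077]
    - [-0.0015,0.005,0.077]
    - [-0.0015,0.005,0.077]
  twist: [0,0,0,0,0,0]

```text
time_s: 4.0
ee_pos: [0.5695, 0.0179, 0.1867]
eef_rot: [[-0.847, 0.531, 0.001], [0.531, 0.847, 0.0], [-0.001, 0.001, -1.0]]
contact_force: [-0.0, 0.9, -0.4]
grip_width: 0.0435
gripper_force: 0.0
```

carry_out:
  delta_pos:
    - [0,0,0]
    - [0,0,0]
    - [0,0,0]
    - [0,0,0]
    - [0,0,0]
  twist: [0,0,0,0,0]
  gripper: -1
  grip_force: 25

```text
time_s: 4.5
ee_pos: [0.5686, 0.017, 0.186]
eef_rot: [[-0.847, 0.531, -0.001], [0.531, 0.847, -0.001], [-0.0, -0.001, -1.0]]
contact_force: [-3.3, -3.2, 3.8]
grip_width: 0.0112
gripper_force: 25.0
```

carry_out:
  delta_pos:
    - [0,-0.001,0]
    - [0,-0.001,0]
    - [0,-0.001,0]
    - [0,-0.001,0]
    - [0,-0.001,0]
  twist: [0.08,0.16,0.24,0.32,0.4]

```text
time_s: 5.0
ee_pos: [0.5677, 0.0161, 0.1859]
eef_rot: [[-0.571, 0.821, -0.001], [0.821, 0.571, -0.001], [-0.0, -0.002, -1.0]]
contact_force: [-4.0, -3.3, 6.6]
grip_width: 0.0121
gripper_force: 25.0
```

```bash
python3 -c "
from h import *
s=observe();print(s['contact_force'],s['moment'],s['grip_width'],s['gripper_force'],s['q'])"
```

```text
[-3.97782877 -3.34007819  6.56080806] [-0.64145034  0.85235407  0.12307264] 0.012130786937563807 25.00041425228119 [ 0.3285495   0.41327831 -0.58066028  1.75042063  0.25728162  1.05579397
  0.26573802]
```

carry_out:
  delta_pos:
    - [0,-0.002,0]
    - [0,-0.002,0]
    - [0,-0.002,0]
    - [0,-0.002,0]
    - [0,-0.002,0]
    - [0,-0.002,0]
  twist: [0.08,0.16,0.24,0.32,0.38,0.38]

```text
time_s: 5.6
ee_pos: [0.5666, 0.0156, 0.1859]
eef_rot: [[-0.228, 0.974, -0.0], [0.974, 0.228, -0.001], [-0.0, -0.0, -1.0]]
contact_force: [-2.7, -1.1, 3.9]
grip_width: 0.0121
gripper_force: 25.0
```

```bash
python3 -c "
from h import *
s=observe();print(s['contact_force'],s['moment'],s['grip_width'],s['gripper_force'],s['q'])
im=read_camera('scene');cv2.imwrite('pics/s3.png',cv2.resize(im[150:290,130:340,::-1],(800,533)))"
```

```text
[-2.68445382 -1.11237064  3.92490884] [-0.37342798  0.43795199 -0.1364267 ] 0.012114855891990966 25.005007088184357 [ 0.27257733  0.39555259 -0.5014586   1.75795593  0.21661928  1.04326321
 -0.07614739]
```

View pics/s3.png

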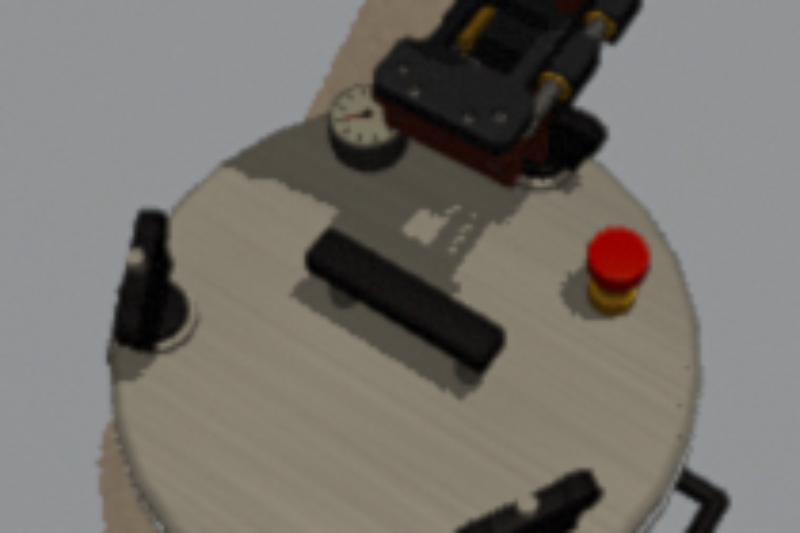

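The gripper holds the nut, and the wings look close to the rim line with the yaw at 103°. I'll ease further until the stop shows up in the moment.

carry_out:
  delta_pos:
    - [0,0,0]
    - [0,0,0]
    - [0,0,0]
  twist: [0.04,0.08,0.08]

```text
time_s: 5.95
ee_pos: [0.5663, 0.0155, 0.1859]
eef_rot: [[-0.151, 0.989, -0.001], [0.989, 0.151, -0.001], [-0.0, -0.001, -1.0]]
contact_force: [-4.5, -1.0, 4.4]
grip_width: 0.0123
gripper_force: 25.0
```

```bash
python3 -c "
from h import *
s=observe();R=s['eef_rot'];print(np.degrees(np.arctan2(R[1][0],R[0][0])),s['contact_force'],s['moment'])"
```

```text
98.6808766826427 [-4.45492348 -1.02556398  4.42054165] [-0.3311729   0.66594706 -0.07396173]
```

carry_out:
  delta_pos:
    - [0,0,0]
    - [0,0,0]
    - [0,0,0]
  twist: [0.03,0.06,0.06]

```text
time_s: 6.25
ee_pos: [0.5662, 0.0155, 0.1859]
eef_rot: [[-0.092, 0.996, -0.001], [0.996, 0.092, -0.001], [-0.001, -0.001, -1.0]]
contact_force: [-3.8, -1.8, 5.9]
grip_width: 0.0119
gripper_force: 25.0
```

```bash
python3 -c "
from h import *
s=observe();R=s['eef_rot'];print(np.degrees(np.arctan2(R[1][0],R[0][0])),s['contact_force'],s['moment'])"
```

```text
95.30467561650565 [-3.75368981 -1.75204155  5.92764906] [-0.39067645  0.82456922  0.27676026]
```

The moment about z has risen to 0.28 N m, above the 0.12 friction, so the nut is at its stop. I'll open partway, rise straight up and check.

carry_out:
  delta_pos:
    - [0,0,0]
    - [0,0,0]
    - [0,0,0]
    - [0,0,-0.02]
    - [0,0,-0.05]
    - [0,0,-0.09]
    - [0,0,-0.12]
    - [0,0,-0.14]
    - [0,0,-0.14]
    - [0,0,-0.14]
  twist: [0,0,0,0,0,0,0,0,0,0]
  gripper: -0.1

```text
time_s: 7.25
ee_pos: [0.5667, 0.0158, 0.3252]
eef_rot: [[-0.091, 0.996, 0.0], [0.996, 0.091, -0.0], [-0.0, 0.0, -1.0]]
contact_force: [-0.2, 0.6, -0.3]
grip_width: 0.0393
gripper_force: 0.0
```

```bash
python3 look.py w4
```

```text
7.25 [0.5667 0.0158 0.3252] yaw 95.22785671581688 [ 0.27  0.28 -0.49  1.57  0.14  1.33 -0.14] 0.03934852297687317
nut_grip 0.6 [259.2768 181.2096] [0.5634 0.0171 0.202 ] tool [ 0.0016 -0.0031  0.1232]
gauge 0.94 [306.7904 228.288 ] [ 0.6232 -0.0437  0.165 ] tool [-0.0644  0.0508  0.1602]
valve 0.74 [298.3936 100.3008] [0.5956 0.0949 0.165 ] tool [0.0761 0.036  0.1602]
valve 0.5 [259.8912 181.7088] [0.5647 0.0064 0.165 ] tool [-0.0092 -0.0028  0.1602]
mask 0.81 1256 [260.7771 179.2994] centre [0.5647 0.0209] wing ang 96.54827263062744 [0.0057 0.0175]
```

View pics/w4.png

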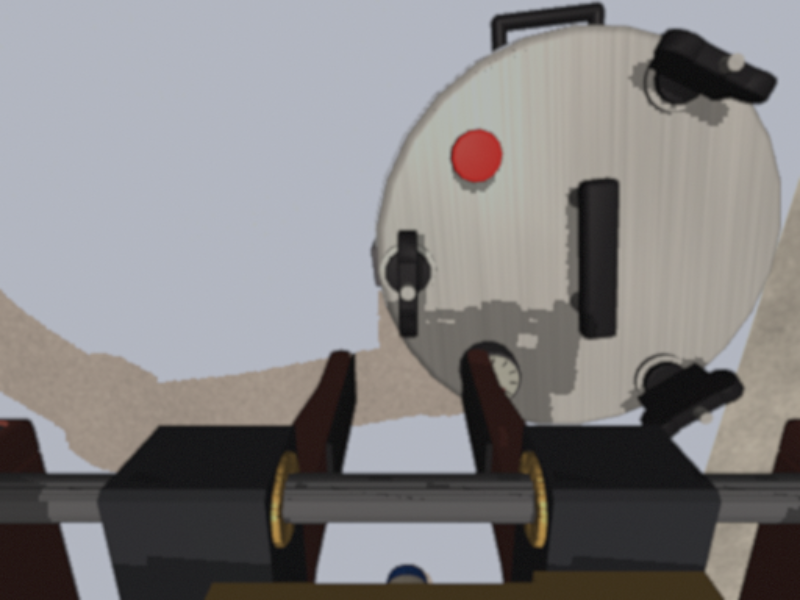

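The picture shows the nut at (408, 232–335) lying along the rim, with the wings at about 96° against a rim tangent of about 102°, which fits the stop at 1.50. The arm is clear.

```bash
python3 -c "
from workcell import *
print(hand_in())"
```

```text
the job is handed in; nothing more can be done
None
```

The loose wing nut is turned clockwise to its stop, with its wings along the rim to within about 6° by the pictures; the gripper has let go and risen clear, I saw no sign of a bump to the gauge or valve, and the job is handed in (no verdict was returned).

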